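Top up the blank hopper of a dental mill

TASK

Top up the mill's blank hopper: take the whole, uncut white blank from the dark mat, tuck it under the weighted hold-down arm, flat on top of the pile, and push it fully home until it bears on the back stops, flush with the blanks below, with the arm resting on it. The blanks are brittle: bring it lightly but firmly up to the stops, without ramming it. Keep the pile in place in the hopper, and leave the milled-out blank where it lies.

Things in the scene. Friction and masses are not known exactly. Their poses are not given: they have to be found in the camera images.
- blank_mid (a point): centre (half-way up) of the uncut blank to load: a white square-edged ceramic plate 90 x 40 x 12 mm, about 125 g, a small green dot near one top corner, lying flat on the 3 mm thick dark mat. x along its 90 mm length, y across its 40 mm width, z up. Either end may go in first.
- blank: the same blank; origin at the centre of its underside, axes as above
- remnant_mid (a point): centre of the milled-out blank: same outline (90 x 40 x 12 mm), but three large openings milled through it; also flat on the mat, in either order with the whole one; to be left there. Axes as for the whole blank.
- hopper: the hopper, a grey aluminium trough open at the front, fixed on a stand; origin: centre of its floor's underside, 35 to 55 mm above the table (height varies). x = loading direction, away from the robot towards the back stops, z up. Floor 6 mm thick, x -45 to +51 mm. Nothing stands in front of the pile but the stand's flat base plate (10 mm high, out to hopper x = -65 mm).
- seat (a point): middle of the top of the waiting pile: hopper x 0, y 0, z 30 mm, hopper axes. The pile is two blanks, long sides along x, rear ends (towards the robot) at x = -45 mm. The new blank's underside belongs here, so its centre ends 6 mm above. Sliding it on the pile under the arm takes about 3 to 8 N.
- mouth (a point): middle of the hopper's mouth, at pile-top height: hopper x -42, y 0, z 30 mm. Side guides 43 mm apart inside run from x = -28 mm to the stops, 42 mm high over the floor's underside; from x = -28 to -42 mm they flare outward, to 56 mm apart. Fingers gripping a blank's sides cannot go further in than x = -44 mm, so it must be let go and pushed on from behind.
- holdarm: hold-down arm: 12 mm wide cranked steel lever, 0.25 kg, with a round weight (28 mm wide, top 52 mm over the pile), swinging freely up about a level pin at its origin (hopper x +75, y 0, z 55 mm). Its weight presses a flat shoe on the pile from hopper x = -12 mm (heel) to -58 mm; nothing holds it up. Behind the heel it clears the pile by 23 mm. Its x axis points in the loading direction.
- shoe (a point): middle of the shoe's underside at its front end (hopper x -58, y 0, z 30 mm with the arm down; rises with it). Beyond, a toe turns up 5 mm and ends at x = -67 mm: shoe and toe stand out past the pile's rear ends (-45 mm) with free space below, where about 1.5 N up lifts the arm. The blank is thicker than the gap under the toe: pushed in on the pile it only butts on the toe.
- pile_top_mid (a point): centre of the upper blank of the pile (same size and make as the one to load, lying loose, at hopper z = 24 mm); axes as the hopper's
- pile_low_mid (a point): centre of the lower blank of the pile (hopper z = 12 mm), likewise
- backstop: the two back stops, upright aluminium blocks at the hopper's far end, one each side of the arm; origin and axes as the hopper's; faces at hopper x = +45.5 mm, 48 mm high, 11 to 25 mm out from the middle. A blank that bears on them is home. Rigid: a few newtons are enough, over 25 N chips the blank.
Mind the look-alikes: they are no part of the job. Leave any turquoise look-alike of the blank alone.

How it is judged:
By the outcome, as a careful person would: the job done as asked, in the order asked, and still so for the second after the job is handed in, with the robot touching nothing.
It also fails if it takes over 54 s, if anything falls off the work surface, if the arm or the gripper's body presses on something with over 40 N, if the wrist force passes 120 N, or if a joint passes its speed limit or range.

ROBOT

A 6-joint arm with a two-finger parallel gripper is mounted at the origin on the work surface. World frame = base frame: x ahead of the robot, y to its left, z up, the work surface at z = 0. Lengths are in m, angles in rad, forces in N, time in s.
With the tool pointing down it reaches from about 0.275 to 0.825 m from the base axis. Payload 4.9 kg.
Tool frame: the origin (TCP) lies on the mounting face of the last link; the fingertips stand 173 mm ahead of it and the grasp point (between the pads) lies 155 mm ahead of it; z points along the fingers, x is the direction in which the jaws open and shut, and the axes are right-handed (so a half turn about z gives the same grasp; the last joint's range is limited). The gripper opens to 85 mm and grips with 20 to 120 N. Pads are 22 mm wide; open, the fingers measure 114 mm over their backs; the gripper's body (76 mm by 85 mm) begins 54 mm behind the grasp point. The pads swing forward as they close: fully open they stand 13 mm farther back than shut.
Start: joints at [-1.39, 0.326, -0.193, 1.052, 0, 1.437], TCP at [0.17, -0.523, 0.405] pointing down, gripper open.
Joint ranges: [-2.65, 2.65], [-0.97, 1.79], [-1.3, 1.35], [-1.93, 2.1], [-1.47, 1.37], [-3.14, 3.14]. Speed limits (rad/s): [2.57, 2.57, 3.14, 3.14, 3.14, 3.14].

INTERFACE

Orientations are given as a rotation vector (axis times angle).
In Python, from bench import bot gives the robot as it stands.
- The arm moves only by the tool arm_command, never from a script. Its argument "moves" is a list of rows, each a list of 3 entries, a list of its own where there are three numbers: the closure in counts, from 0 (fully open) to 255 (shut), then the shift along the tool's x, y, z in m, then the turn, a rotation vector about the tool's x, y, z in degrees. A call has 1 to 20 rows; each row shifts and turns the commanded pose from where the row before left it, along the tool's axes as they then stand; what a row does not reach is not made up. A row lasts 1/8 s, in which the tool goes at most 62.5 mm and 10.7 degrees, less where a joint would pass 70% of its speed; a pose out of reach is approached as far as the arm can. A call is refused whole if a number of a shift passes 0.0625 or a number of a turn 10.7, either way. A call with a gripper value outside its range is refused whole. The fingers move at their own pace and stop on an object; the grip force is fixed at half the most. Time passes only in rows, so rows that do not move let the fingers close. It gives the time, the measured TCP pose, the force and the opening at its end, in the units of the state.
- bot.observe(): the state, without advancing time (a new reading comes with each control period).
- bot.camera(name): name is "scene" or "top" or "wrist"; returns a dict with "image" (420x560x3 uint8, red, green, blue), "depth" (420x560 float32, m along the optical axis (not along the pixel's ray), 0 where there is no reading), "fx", "fy", "cx", "cy" (pixels), "D" ([k1, k2, p1, p2, k3] as OpenCV has them; the pictures are not rectified), "R" (3x3) and "t" (3): a world point X has camera coordinates R X + t. Camera axes: x right, y down, z forward; pixel columns grow to the right and rows downward; lengths in m; the calibration is good to about 2 mm. A picture is of the moment at which its call begins.
- bot.finish_job(): hands the job in, once; it reports no verdict.
Trained networks look in the newest picture that a camera, given by its name, has taken for a name from the list of things; names that differ only in an ending like _2 or _b are one class to them, and where a whole thing is asked for, a point or a joint stands for the part that bears it (a point fixed in the world has none). Each returns a list of dicts, best first, with "score" (0 to 1); they miss things now and then, are a little off and sometimes report something else, mostly with a low value. They report only what shows in the picture. A call takes as long as a camera call. They do not tell look-alikes from the thing itself.
- bot.silhouettes(camera, label): "region" (420x560 bool, what is visible of it) and "position" ([column, row] in pixels, amid what is visible of it).
The state is a dict: "clock": time; "qpos": joint angles; "dq": joint speeds; "joint_torque": joint torques, N m; "position": TCP position; "ee_rot": TCP orientation; "contact_force": force on the tool from outside, world axes, zero at the start; "moment": the same for the moment, N m; "grip_width": opening from 0.0 (shut) to 1.0 (fully open).
Only numpy, scipy, OpenCV 4.12 (cv2) and the standard library are available. Lean on these libraries where they do the work, as an engineer would, in place of code of your own. Each camera call takes 0.05 s, during which the arm holds its last target. There are 200 camera calls.

## Working session

There is one attempt and no reset: what is moved stays moved. The work goes in short steps, Python scripts to look and compute and a tool call to move; the robot and the scene stay as the last step left them, time stands still between calls to the robot, and variables do not carry over. Pictures are saved under pics/ and viewed, about 8 in all and at most 12, crops included, and the job is handed in when it is done.

Besides the shell and the picture viewer there is one more tool, called after "Call:" by a JSON object that holds its "api" and its "payload", one argument or row to a line. arm_command: Moves the arm, as the interface text tells. Its arguments: {"type":"object","properties":{"moves":{"type":"array"}},"required":["moves"]}

```bash
mkdir -p pics; ls; cat > h.py <<'E'
import numpy as np, cv2
from bench import bot
from scipy.spatial.transform import Rotation as Rn
def cloud(c):
    h,w=c["depth"].shape; K=np.array([[c["fx"],0,c["cx"]],[0,c["fy"],c["cy"]],[0,0,1.]])
    u,v=np.meshgrid(np.arange(w),np.arange(h)); p=np.stack([u,v],-1).reshape(-1,1,2).astype(float)
    n=cv2.undistortPoints(p,K,np.array(c["D"],float)).reshape(h,w,2)
    d=c["depth"][...,None]; P=np.concatenate([n*d,d],-1)
    X=(P-c["t"])@np.array(c["R"]); X[c["depth"]==0]=np.nan
    return X
def proj(c,X):
    K=np.array([[c["fx"],0,c["cx"]],[0,c["fy"],c["cy"]],[0,0,1.]])
    return cv2.projectPoints(np.atleast_2d(X).astype(float),cv2.Rodrigues(np.array(c["R"],float))[0],np.array(c["t"],float),K,np.array(c["D"],float))[0].reshape(-1,2)
def save(n,im): cv2.imwrite("pics/"+n,np.ascontiguousarray(im[...,::-1]))
E
python3 - <<'E'
from h import *
s=bot.observe(); print({k:np.round(v,3) for k,v in s.items()})
ims=[]
for n in ["scene","top"]:
    c=bot.camera(n); X=cloud(c); ims.append(c["image"]); np.savez(n+"0.npz",**{k:np.array(v) for k,v in c.items()})
    for l in ["blank_mid","blank","remnant_mid","hopper","seat","mouth","holdarm","shoe","pile_top_mid","backstop"]:
        for r in bot.silhouettes(n,l)[:4]:
            m=r["region"]; q=X[m]; print(n,l,round(r["score"],2),np.round(r["position"]),m.sum(),np.round(np.nanmedian(q,0),3) if m.sum() else "")
save("a.png",cv2.resize(np.hstack(ims),(800,300)))
save("top.png",cv2.resize(ims[1],(800,600)))
E
```

```text
pics
{'clock': np.float64(0.0), 'qpos': array([-1.39 ,  0.327, -0.194,  1.052,  0.   ,  1.437]), 'dq': array([ 0.   ,  0.001,  0.002, -0.001,  0.001, -0.   ]), 'joint_torque': array([-1.0000e-03, -4.4340e+01,  2.6244e+01,  1.5000e-02, -0.0000e+00,
        0.0000e+00]), 'position': array([ 0.17 , -0.523,  0.404]), 'ee_rot': array([-2.541e+00,  1.845e+00,  2.000e-03]), 'contact_force': array([ 0.412,  0.92 , -0.757]), 'moment': array([ 0.046,  0.036, -0.016]), 'grip_width': np.float64(0.997)}
scene blank_mid 0.77 [340. 168.] 376 [ 0.275 -0.201  0.01 ]
scene blank_mid 0.72 [257. 168.] 440 [ 0.477 -0.327  0.013]
scene blank_mid 0.71 [181. 314.] 781 [ 0.846 -0.073  0.011]
scene blank 0.83 [257. 171.] 379 [ 0.475 -0.327  0.013]
scene blank 0.71 [342. 164.] 351 [ 0.276 -0.202  0.01 ]
scene blank 0.68 [419. 265.] 633 [0.374 0.151 0.01 ]
scene blank 0.64 [179. 316.] 776 [ 0.846 -0.074  0.011]
scene remnant_mid 0.84 [286. 212.] 449 [ 0.505 -0.147  0.012]
scene hopper 0.89 [327. 295.] 1279 [0.617 0.125 0.089]
scene seat 0.8 [331. 294.] 1314 [0.617 0.125 0.089]
scene seat 0.65 [340. 291.] 311 [0
[... 645 characters left out ...]
lank 0.89 [338. 383.] 1192 [ 0.272 -0.205  0.01 ]
top blank 0.73 [264.  97.] 847 [ 0.844 -0.077  0.011]
top blank 0.62 [397. 270.] 1047 [ 0.475 -0.329  0.014]
top remnant_mid 0.6 [300. 251.] 627 [ 0.509 -0.147  0.013]
top hopper 0.91 [161. 197.] 1539 [0.6   0.113 0.09 ]
top seat 0.55 [159. 193.] 1274 [0.601 0.115 0.091]
top mouth 0.55 [158. 198.] 1659 [0.598 0.114 0.089]
top holdarm 0.86 [161. 200.] 771 [0.59  0.111 0.106]
top shoe 0.89 [160. 200.] 786 [0.591 0.111 0.106]
top pile_top_mid 0.78 [167. 211.] 604 [0.585 0.105 0.078]
top pile_top_mid 0.56 [161. 201.] 684 [0.591 0.11  0.106]
top backstop 0.66 [161. 200.] 775 [0.591 0.11  0.106]
top backstop 0.44 [153. 178.] 104 [0.64  0.134 0.091]
```

View pics/top.png

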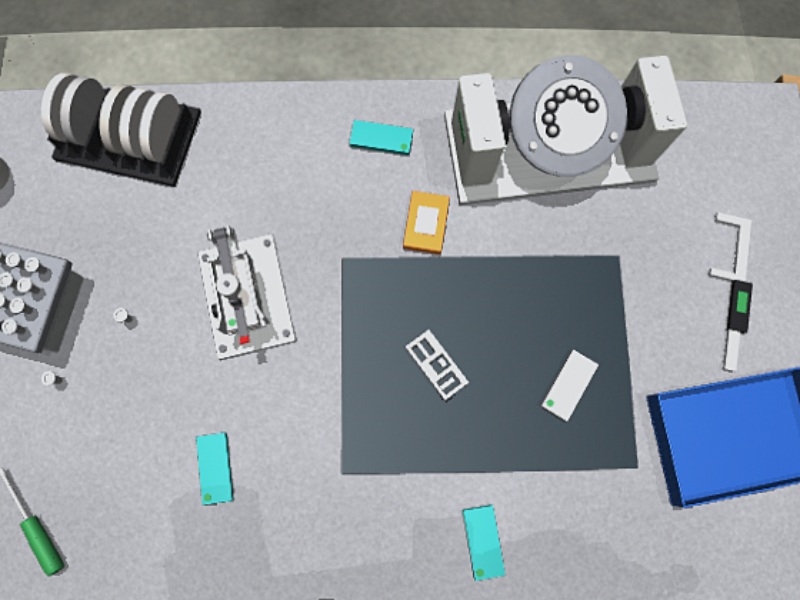

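```bash
python3 - <<'E'
from h import *
for n in ["top","scene"]:
    c=dict(np.load(n+"0.npz")); X=cloud(c); im=c["image"]
    # bright white tops on mat region
    hsv=cv2.cvtColor(im,cv2.COLOR_RGB2HSV)
    for ctr in [(0.475,-0.328),(0.509,-0.147)]:
        m=(np.hypot(X[...,0]-ctr[0],X[...,1]-ctr[1])<.065)&(hsv[...,2]>150)
        uv=np.argwhere(m)[:,::-1].astype(np.float32)
        P=X[m]; z=np.nanmedian(P[:,2]); Q=P[np.abs(P[:,2]-z)<.006]
        r=cv2.minAreaRect((Q[:,:2]*1000).astype(np.float32)); print(n,ctr,m.sum(),z,r)
    # hopper heights
    m=(np.abs(X[...,0]-.6)<.14)&(np.abs(X[...,1]-.115)<.13)
    print(np.histogram(X[m][:,2],bins=np.arange(-.005,.16,.005)))
a=np.load("top0.npz")["image"]
save("crop.png",np.hstack([cv2.resize(a[205:335,280:450],(510,390),interpolation=2),cv2.resize(a[150:280,110:210],(290,390),interpolation=2)]))
E
```

```text
top (0.475, -0.328) 962 0.013672920688142447 ((474.9402160644531, -331.1536560058594), (41.0404052734375, 91.02515411376953), 57.3005485534668)
top (0.509, -0.147) 645 0.013329984829725826 ((506.068603515625, -150.0879364013672), (89.56501007080078, 40.531158447265625), 35.32350540161133)
(array([9508, 3152, 1640,  610,    6,    8,   26,    2,    0,    0,   11,
         55,   28,   36,   39,   69,  593,  302,  233,  115,   48,   93,
        204,   62,   12,   51,  143,    8,    0,    0,    0,    0]), array([-0.005,  0.   ,  0.005,  0.01 ,  0.015,  0.02 ,  0.025,  0.03 ,
        0.035,  0.04 ,  0.045,  0.05 ,  0.055,  0.06 ,  0.065,  0.07 ,
        0.075,  0.08 ,  0.085,  0.09 ,  0.095,  0.1  ,  0.105,  0.11 ,
        0.115,  0.12 ,  0.125,  0.13 ,  0.135,  0.14 ,  0.145,  0.15 ,
        0.155]))
scene (0.475, -0.328) 338 0.01349254105638158 ((473.1011047363281, -330.6160583496094), (42.20393371582031, 89.19194030761719), 55.84334945678711)
scene (0.509, -0.147) 329 0.013012230896968242 ((503.3297119140625, -150.47776794433594), (92.22561645507812, 39.60622787475586), 35.18632888793945)
(array([7946, 3150, 1410,  740,   20,   43,   28,    5,    0,    0,   17,
         42,   40,   35,   44,   67,  426,  243,  193,   88,   36,  103,
        187,   63,   22,   62,   92,    3,    0,    0,    0,    0]), array([-0.005,  0.   ,  0.005,  0.01 ,  0.015,  0.02 ,  0.025,  0.03 ,
        0.035,  0.04 ,  0.045,  0.05 ,  0.055,  0.06 ,  0.065,  0.07 ,
        0.075,  0.08 ,  0.085,  0.09 ,  0.095,  0.1  ,  0.105,  0.11 ,
        0.115,  0.12 ,  0.125,  0.13 ,  0.135,  0.14 ,  0.145,  0.15 ,
        0.155]))
```

View pics/crop.png

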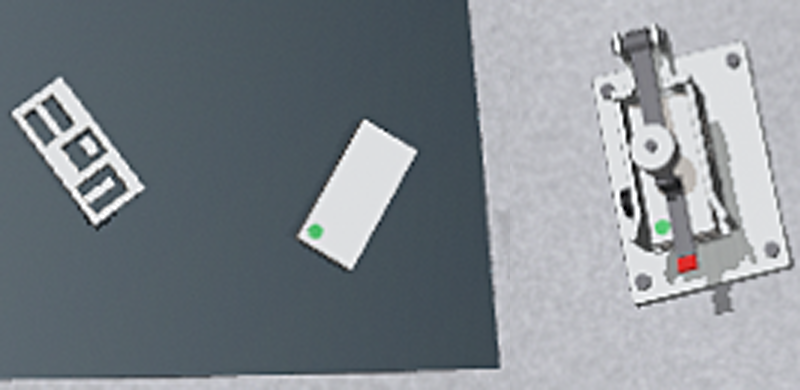

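The top view (800x600) shows two white pieces on the mat. The one at (570,385) is solid with a green dot, and the one at (437,365) has three openings, so it is the remnant. The turquoise look-alikes at (381,137), (214,468) and (484,542) are off the mat. The target is the solid white blank at about (0.474, -0.331), long axis about -33°, and the enlarged crop confirms it. The hopper is at (240,300), with its toe (red) towards the robot.

Call:
{"api": "arm_command", "payload": {
  "moves": [
    [0,[0,0,0],[0,0,-9.9]],
    [0,[0,0,0],[0,0,-9.9]],
    [0,[0,0,0],[0,0,-9.9]],
    [0,[0,0,0],[0,0,-9.9]],
    [0,[0,0,0],[0,0,-9.9]],
    [0,[0,0,0],[0,0,-9.9]],
    [0,[0,0,0],[0,0,-9.9]],
    [0,[0,0,0],[0,0,-9.9]],
    [0,[0,0,0],[0,0,-9.9]],
    [0,[0,0,0],[0,0,-9.9]],
    [0,[0,0,0],[0,0,-9.9]],
    [0,[0,0,0],[0,0,-9.9]],
    [0,[0,0,0],[0,0,-9.9]]
  ]
}}

```text
clock: 2.72
position: [0.1703, -0.523, 0.4047]
ee_rot: [-2.76, -1.501, 0.0]
contact_force: [-0.1, 0.7, 0.4]
grip_width: 0.997
```

Call:
{"api": "arm_command", "payload": {
  "moves": [
    [0,[0.0467,0.0175,0.0207],[0,0,0]],
    [0,[0.0467,0.0175,0.0207],[0,0,0]],
    [0,[0.0467,0.0175,0.0207],[0,0,0]],
    [0,[0.0467,0.0175,0.0207],[0,0,0]],
    [0,[0.0467,0.0175,0.0207],[0,0,0]],
    [0,[0.0467,0.0175,0.0207],[0,0,0]],
    [0,[0.0467,0.0175,0.0207],[0,0,0]],
    [0,[0,0,0],[0,0,0]],
    [0,[0,0,0],[0,0,0]]
  ]
}}

```text
clock: 3.85
position: [0.4519, -0.317, 0.2599]
ee_rot: [-2.764, -1.493, 0.001]
contact_force: [0.1, -1.2, -0.4]
grip_width: 0.998
```

```bash
cat >> h.py <<'E'
def toolyaw():
    s=bot.observe(); R=Rn.from_rotvec(s["ee_rot"]).as_matrix(); return np.array(s["position"]),R
E
python3 - <<'E'
from h import *
p,R=toolyaw(); s=bot.observe(); print(s["clock"],p,np.round(R,3),np.degrees(np.arctan2(R[1,0],R[0,0])),np.round(s["qpos"],2))
c=bot.camera("wrist"); X=cloud(c); np.savez("w1.npz",**{k:np.array(v) for k,v in c.items()})
Cc=-np.array(c["R"]).T@c["t"]; print("cam in tool",R.T@(Cc-p),"axis",R.T@np.array(c["R"])[2])
hsv=cv2.cvtColor(c["image"],cv2.COLOR_RGB2HSV)
m=(np.hypot(X[...,0]-.474,X[...,1]+.331)<.065)&(hsv[...,2]>150)&(X[...,2]<.025)
Q=X[m]; print(m.sum(),np.nanmedian(Q[:,2]),cv2.minAreaRect((Q[:,:2]*1000).astype(np.float32)))
save("w1.png",c["image"])
# hopper from top camera: pile top / base plate / guides / arm
for n in ["top","scene"]:
    c=dict(np.load(n+"0.npz")); X=cloud(c); hsv=cv2.cvtColor(c["image"],cv2.COLOR_RGB2HSV)
    near=(np.abs(X[...,0]-.6)<.12)&(np.abs(X[...,1]-.115)<.10)
    for lo,hi in [(.007,.013),(.072,.081),(.084,.093),(.093,.1),(.112,.135)]:
        m=near&(X[...,2]>lo)&(X[...,2]<hi)
        if lo==.007: m&=hsv[...,2]>190
        Q=X[m]; print(n,lo,m.sum(),Q.mean(0).round(4),np.median(Q[:,2]).round(4),[np.round(v,1) for v in cv2.minAreaRect((Q[:,:2]*1000).astype(np.float32))])
    r=near&(hsv[...,0]<8)&(hsv[...,1]>150); print("red",r.sum(),np.nanmedian(X[r],0))
    g=near&(abs(hsv[...,0].astype(int)-70)<15)&(hsv[...,1]>80)&(X[...,2]>.07); print("green",g.sum(),np.nanmedian(X[g],0))
E
```

```text
3.85 [ 0.4519448  -0.31695387  0.25987085] [[ 0.548  0.836 -0.   ]
 [ 0.836 -0.548 -0.   ]
 [-0.    -0.    -1.   ]] 56.7589629824144 [-0.75  0.47 -0.38  0.72 -0.   -0.17]
cam in tool [-0.00133011 -0.07749271  0.02970661] axis [2.24802927e-04 3.05665919e-01 9.52138801e-01]
6137 0.01614520821632448 ((476.95623779296875, -334.9766845703125), (43.48081970214844, 99.44732666015625), 57.418701171875)
top 0.007 1458 [0.6088 0.1026 0.0093] 0.0091 [array([607. , 115.6]), array([159. , 108.8]), np.float64(13.4)]
top 0.072 720 [0.5884 0.1083 0.0777] 0.0778 [array([596.2, 114. ]), array([142.5,  59.9]), np.float64(15.9)]
top 0.084 363 [0.6038 0.115  0.0886] 0.089 [array([597.7, 115.1]), array([146.4,  60.9]), np.float64(15.8)]
top 0.093 65 [0.6309 0.1171 0.0959] 0.0961 [array([614.5, 107.6]), array([106.3,  49.2]), np.float64(30.6)]
top 0.112 232 [0.5957 0.1107 0.1245] 0.1257 [array([624.2, 118.6]), array([90.6, 28.2]), np.float64(13.5)]
red 28 [0.53150268 0.0972327  0.08342716]
green 19 [0.55502213 0.11527754 0.07783922]
scene 0.007 1406 [0.6302 0.1365 0.0095] 0.0095 [array([605.4, 114.7]), array([158.7, 107.7]), np.float64(13.2)]
scene 0.072 508 [0.5932 0.1187 0.0776] 0.0777 [array([600.8, 116. ]), array([147.4,  51.4]), np.float64(9.3)]
scene 0.084 295 [0.6108 0.1218 0.0882] 0.0884 [array([600.7, 111. ]), array([150.8,  61.1]), np.float64(10.3)]
scene 0.093 56 [0.6442 0.1248 0.0958] 0.0955 [array([652.4, 125.1]), array([37.8, 49.9]), np.float64(8.9)]
scene 0.112 212 [0.6006 0.115  0.1227] 0.1248 [array([624.4, 119.5]), array([91.7, 26.7]), np.float64(13.1)]
red 20 [0.52944845 0.09722256 0.08340861]
green 11 [0.55364242 0.11325829 0.07879417]
```

View pics/w1.png

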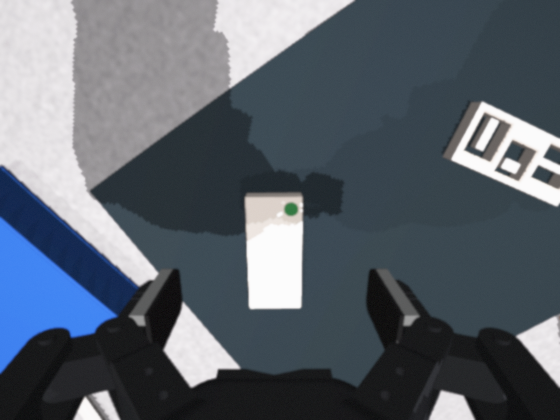

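The wrist view shows the solid blank centred between the open fingers (column 274, rows 192-308), with its green-dot end at the top. The remnant is well off to the right. Descend and grip.

Call:
{"api": "arm_command", "payload": {
  "moves": [
    [0,[0,0,0.03],[0,0,0]],
    [0,[0,0,0.03],[0,0,0]],
    [0,[0,0,0.015],[0,0,0]],
    [0,[0,0,0.01],[0,0,0]],
    [0,[0,0,0],[0,0,0]],
    [255,[0,0,0],[0,0,0]],
    [255,[0,0,0],[0,0,0]],
    [255,[0,0,0],[0,0,0]],
    [255,[0,0,0],[0,0,0]],
    [255,[0,0,0],[0,0,0]],
    [255,[0,0,0],[0,0,0]]
  ]
}}

```text
clock: 5.28
position: [0.4525, -0.3171, 0.1757]
ee_rot: [2.763, 1.492, 0.001]
contact_force: [-1.2, -0.1, 6.0]
grip_width: 0.449
```

Call:
{"api": "arm_command", "payload": {
  "moves": [
    [255,[0,0,-0.014],[0,0,0]],
    [255,[0,0,-0.04],[0,0,0]],
    [255,[0,0,-0.04],[0,0,0]],
    [255,[0,0,-0.04],[0,0,0]],
    [255,[0,0,0],[0,0,-9.3]],
    [255,[0,0,0],[0,0,-9.3]],
    [255,[0,0,0],[0,0,-9.3]],
    [255,[0,0,0],[0,0,-9.3]],
    [255,[0,0,0],[0,0,-9.3]],
    [255,[0.048,0.0243,-0.0125],[0,0,0]],
    [255,[0.048,0.0243,-0.0125],[0,0,0]],
    [255,[0.048,0.0243,-0.0125],[0,0,0]],
    [255,[0.048,0.0243,-0.0125],[0,0,0]],
    [255,[0.048,0.0243,-0.0125],[0,0,0]],
    [255,[0.048,0.0243,-0.0125],[0,0,0]],
    [255,[0.048,0.0243,-0.0125],[0,0,0]],
    [255,[0.048,0.0243,-0.0125],[0,0,0]],
    [255,[0,0,0],[0,0,0]],
    [255,[0,0,0],[0,0,0]]
  ]
}}

```text
clock: 7.65
position: [0.5529, 0.1014, 0.4088]
ee_rot: [-1.95, -2.463, 0.001]
contact_force: [-0.1, -0.7, -1.4]
grip_width: 0.449
```

```bash
python3 - <<'E'
from h import *
p,R=toolyaw(); s=bot.observe(); print(s["clock"],p,np.degrees(np.arctan2(R[1,0],R[0,0])),s["grip_width"],s["contact_force"],np.round(s["qpos"],2))
c=bot.camera("wrist"); X=cloud(c); np.savez("w2.npz",**{k:np.array(v) for k,v in c.items()})
im=c["image"].copy(); hsv=cv2.cvtColor(im,cv2.COLOR_RGB2HSV)
o=np.array([.5918,.1117,.0478]); ps=np.radians(13.3); H=np.array([[np.cos(ps),-np.sin(ps),0],[np.sin(ps),np.cos(ps),0],[0,0,1]])
Y=(X-o)@H*1000
near=(abs(Y[...,0])<100)&(abs(Y[...,1])<70)&(X[...,2]>.002)
z=Y[...,2]
r=near&((hsv[...,0]<8)|(hsv[...,0]>172))&(hsv[...,1]>150)&(z<60); print("red",r.sum(),np.nanmedian(Y[r],0), np.nanpercentile(Y[r],[3,97],axis=0))
pt=near&(abs(z-30)<4)&(abs(Y[...,1])<25)&(hsv[...,2]>150)
print("pile z",np.median(z[pt]))
for x0 in range(-44,30,6):
    m=pt&(abs(Y[...,0]-x0)<3); q=Y[m]
    if len(q)>10: print("pile",x0,len(q),np.percentile(q[:,1],[1,99]).round(1))
q=Y[pt]; print("rear",np.percentile(q[:,0],[.5,2]))
for x0 in range(-40,48,8):
    m=near&(abs(Y[...,0]-x0)<4)&(abs(z-42)<3); q=Y[m]
    print("guide",x0,len(q),q[q[:,1]<0][:,1].mean().round(1),q[q[:,1]>0][:,1].mean().round(1))
for lo,hi in [(-60,-50),(-50,-40),(-40,-30),(30,40),(40,50),(50,60)]:
    m=near&(Y[...,0]>lo)&(Y[...,0]<hi)&(abs(Y[...,1])<14)&(z>(33 if lo<0 else 45)); q=Y[m]
    if len(q): print("arm",lo,len(q),np.percentile(q[:,1],[3,50,97]).round(1),np.median(q[:,2]).round(1))
m=near&(abs(X[...,2]-.0095)<.003)&(hsv[...,2]>170); print("plate",cv2.minAreaRect(Y[m][:,:2].astype(np.float32)))
B=[]
def line(a,b,col):
    u=proj(c,np.array([o+H@(np.array(v)/1000) for v in (a,b)])); cv2.line(im,*[tuple(int(t) for t in w) for w in u],col,1)
for y in(-20,20): line((-45,y,30),(45,y,30),(255,0,255))
line((-45,-20,30),(-45,20,30),(255,0,255)); line((-58,0,35),(-20,0,35),(0,0,255))
for y in(-21.5,21.5): line((-28,y,42),(45,y,42),(255,128,0))
save("w2.png",im)
E
```

```text
7.65 [0.55286152 0.10141849 0.40883139] 103.26829740974284 0.44920960933784804 [-0.07586243 -0.65850636 -1.41938035] [ 0.05  0.35 -0.15  1.07 -0.   -0.18]
red 80 [-63.7563991   -1.0300311   37.89210764] [[-67.46079796  -5.18072162  35.6509877 ]
 [-60.11153794   3.13572038  40.37638552]]
pile z 32.13743790595069
pile -44 61 [-18.1  17.7]
pile -38 76 [-18.1  17.8]
pile -32 90 [-17.1  17.9]
pile -26 92 [-17.   18.1]
pile -20 91 [-18.1  18.2]
pile -14 77 [-17.3  18.3]
pile -8 59 [-17.3  17.4]
pile -2 66 [-18.4  17.5]
pile 4 48 [-19.5  17.6]
rear [-45.88952382 -44.62174373]
guide -40 97 -29.2 26.4
guide -32 86 -25.9 23.0
guide -24 70 -24.7 22.1
guide -16 89 -17.8 16.1
guide -8 60 -24.9 21.9
guide 0 37 -24.5 22.0
guide 8 0 nan nan
guide 16 0 nan nan
guide 24 0 nan nan
guide 32 0 nan nan
guide 40 0 nan nan
arm -60 7403 [-13.2   0.7  13.4] 269.7
arm -50 1340 [-13.1  -0.5  13.1] 201.4
arm -40 1271 [-13.1  -0.1  13.1] 201.3
plate ((-14.547027587890625, -1.1112213134765625), (107.8037109375, 99.90917205810547), 89.8395767211914)<stdin>:18: RuntimeWarning: Mean of empty slice.
  ret = ret.dtype.type(ret / rcount)
```

View pics/w2.png

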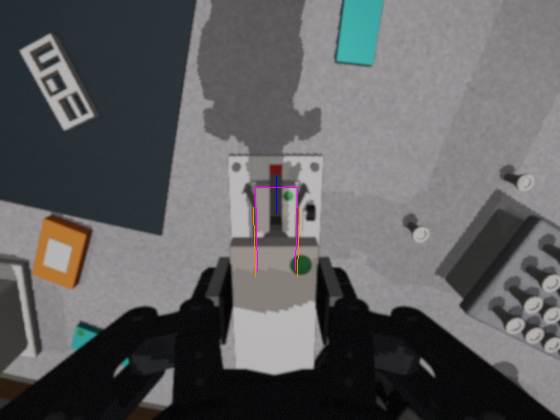

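The wrist view shows the blank held between the fingers (columns 233-318, from row 240). Behind it the hopper (columns 228-322, red toe at (276,170)) has its axis within a few pixels of the gripper's. I'll check the wrist camera's bias against the held blank, whose position in the gripper is known.

```bash
python3 - <<'E'
from h import *
p,R=toolyaw(); c=dict(np.load("w2.npz")); X=cloud(c); T=(X-p)@R*1000
u0=proj(c,(p+R@np.array([0,0,.16]))[None]); print("tool axis px",u0)
m=(T[...,2]>150)&(T[...,2]<175)&(abs(T[...,0])<30)&(T[...,1]<30)&(T[...,1]>-40)
hsv=cv2.cvtColor(c["image"],cv2.COLOR_RGB2HSV)
for y in range(-22,24,4):
    q=T[m&(abs(T[...,1]-y)<2)]
    if len(q): print(y,len(q),np.percentile(q[:,0],[1,99]).round(1),"mid",np.round(np.percentile(q[:,0],[1,99]).mean(),2),"z",np.median(q[:,2]).round(1))
print("rear y",np.percentile(T[m][:,1],[.2,1,2]))
o=np.array([.5918,.1117,.0478]); ps=np.radians(13.3); H=np.array([[np.cos(ps),-np.sin(ps),0],[np.sin(ps),np.cos(ps),0],[0,0,1]])
print("tcp in hopper",H.T@(p-o)*1000)
Y=(X-o)@H*1000; z=Y[...,2]
g=(abs(z-42)<4)&(abs(Y[...,1])<32)&(Y[...,0]<3)&(Y[...,0]>-45)
for x0 in range(-42,4,4):
    q=Y[g&(abs(Y[...,0]-x0)<2)][:,1]; a=q[q<-19]; b=q[q>19]
    if len(a) and len(b): print(x0,len(q),a.min().round(1),a.max().round(1),b.min().round(1),b.max().round(1),"mid",((a.mean()+b.mean())/2).round(2))
# top+scene guides
for n in ["top","scene"]:
    cc=dict(np.load(n+"0.npz")); Y=(cloud(cc)-o)@H*1000; z=Y[...,2]
    for x0 in range(-40,44,12):
        q=Y[(abs(z-42)<2.5)&(abs(Y[...,1])<32)&(abs(Y[...,0]-x0)<6)][:,1]; a=q[q<-19]; b=q[q>19]
        if len(a) and len(b): print(n,x0,len(a),len(b),a.mean().round(1),b.mean().round(1),"mid",((a.mean()+b.mean())/2).round(2))
    q=Y[(z>55)&(z<90)&(abs(Y[...,1])<25)&(abs(Y[...,0])<90)]; print("weight",[np.round(v,1) for v in cv2.minAreaRect(q[:,:2].astype(np.float32))], q[:,2].max())
    r=cv2.cvtColor(cc["image"],cv2.COLOR_RGB2HSV)
    q=Y[(z>72)&(abs(Y[...,1])<25)&(abs(Y[...,0])<60)]; print("wt top",q.mean(0),np.ptp(q,axis=0))
E
```

```text
tool axis px [[275.44028085 284.98229132]]
-22 234 [-19.5  17.7] mid -0.87 z 163.5
-18 1296 [-20.4  18.5] mid -0.98 z 160.1
-14 725 [-20.6  18.5] mid -1.04 z 159.4
-10 1223 [-26.5  24.7] mid -0.9 z 159.1
-6 888 [-29.7  29.7] mid -0.02 z 159.2
-2 698 [-20.2  18.4] mid -0.86 z 159.3
2 671 [-20.2  18.4] mid -0.89 z 159.3
6 663 [-20.2  18.4] mid -0.89 z 159.3
10 622 [-20.1  18.4] mid -0.84 z 159.4
14 597 [-20.1  18.7] mid -0.7 z 159.4
18 588 [-20.3  18.6] mid -0.88 z 159.4
22 553 [-19.9  18.9] mid -0.52 z 159.4
rear y [-20.37069405 -20.15897669 -20.03930401]
tcp in hopper [-40.44231015  -1.66986863 360.83609651]
-42 53 -31.9 -27.7 24.7 30.0 mid -1.3
-38 51 -31.3 -25.7 23.5 28.2 mid -1.37
-34 49 -29.4 -23.9 21.8 26.5 mid -1.37
-30 46 -27.6 -23.0 20.0 24.7 mid -1.53
-26 38 -26.9 -23.1 20.1 24.0 mid -1.39
-22 36 -26.1 -23.1 20.2 24.1 mid -1.24
-18 70 -26.1 -23.2 20.2 24.1 mid -1.41
-14 31 -26.3 -23.3 20.3 23.3 mid -1.45
-10 33 -26.3 -22.8 20.5 23.4 mid -1.42
-6 33 -26.5 -22.9 20.5 23.5 mid -1.41
-2 37 -26.5 -22.9 20.0 23.6 mid -1.3
2 6 -26.6 -22.9 20.0 20.7 mid -1.94
top -40 9 10 -28.0 27.5 mid -0.22
top -28 14 16 -24.3 23.9 mid -0.2
top -16 13 13 -23.2 22.8 mid -0.2
top -4 14 14 -23.1 22.7 mid -0.21
top 8 8 15 -23.6 22.8 mid -0.38
top 20 13 13 -24.6 22.8 mid -0.87
top 32 16 16 -24.9 23.0 mid -0.95
weight [array([32.2, -0.1]), array([34.3, 97.5]), np.float64(89.6)] 83.68899131657382
wt top [ 0.76508845 -1.46455336 78.11515697] [26.92729696 28.17289569 11.53647466]
scene -40 5 11 -27.8 27.1 mid -0.33
scene -28 2 12 -24.7 23.9 mid -0.39
scene -16 2 11 -24.2 23.0 mid -0.58
scene -4 11 9 -22.8 22.9 mid 0.03
scene 8 14 12 -22.4 22.9 mid 0.22
scene 20 12 11 -22.5 23.2 mid 0.34
scene 32 13 8 -22.5 22.7 mid 0.13
weight [array([35. ,  1.8]), array([32.8, 94.4]), np.float64(87.5)] 84.13440696442856
wt top [ 1.80723946  0.57165211 77.57588828] [26.49950654 26.66333209 11.99171581]
```

The hopper axis agrees to within about 0.3 mm between the cameras once the wrist bias (-0.9 mm, from the held blank) is removed. Pile top is at about z = 0.079 and yaw is 13.3°. Next, stage behind and below the toe.

Call:
{"api": "arm_command", "payload": {
  "moves": [
    [255,[0.0013,-0.03,0],[0,0,0]],
    [255,[0,-0.03,0],[0,0,0]],
    [255,[0,-0.03,0],[0,0,0]],
    [255,[0,-0.03,0],[0,0,0]],
    [255,[0,0,0.045],[0,0,0]],
    [255,[0,0,0.045],[0,0,0]],
    [255,[0,0,0.045],[0,0,0]],
    [255,[0,0,0.04],[0,0,0]],
    [255,[0,0,0],[0,0,0]],
    [255,[0,0,0],[0,0,0]],
    [255,[0,0,0],[0,0,0]]
  ]
}}

```text
clock: 9.07
position: [0.4372, 0.075, 0.2355]
ee_rot: [1.95, 2.46, 0.003]
contact_force: [0.2, 1.1, -1.7]
grip_width: 0.452
```

```bash
cat >> h.py <<'E'
o=np.array([.5918,.1117,.0490]); ps=np.radians(13.3); H=np.array([[np.cos(ps),-np.sin(ps),0],[np.sin(ps),np.cos(ps),0],[0,0,1]])
def st():
    p,R=toolyaw(); s=bot.observe(); f=H.T@np.array(s["contact_force"])
    print(round(s["clock"],2),"tcp hop",np.round(H.T@(p-o)*1000,1),"z",round(p[2],4),"yaw",round(np.degrees(np.arctan2(R[1,0],R[0,0])),2),"tilt",np.round(R[:,2],3),"F hop",np.round(f,1),"w",round(s["grip_width"],3))
E
python3 - <<'E'
from h import *
st()
c=bot.camera("scene"); X=cloud(c); Y=(X-o)@H*1000
hsv=cv2.cvtColor(c["image"],cv2.COLOR_RGB2HSV)
m=(abs(Y[...,1])<25)&(Y[...,0]>-200)&(Y[...,0]<-68)&(Y[...,2]>5)&(Y[...,2]<60)
print("front",np.percentile(Y[m][:,0],[95,99,99.8]), "top z",np.median(Y[m&(Y[...,0]>-130)][:,2]),m.sum())
im=c["image"]; save("s3.png",cv2.resize(im[210:350,230:430],(800,560),interpolation=2))
E
```

```text
9.07 tcp hop [-158.9   -0.2  186.5] z 0.2355 yaw 103.2 tilt [ 0.003 -0.    -1.   ] F hop [ 0.5  1.  -1.7] w 0.452
front [-88.12153692 -87.12567791 -86.49009342] top z 24.194458029965755 804
```

View pics/s3.png

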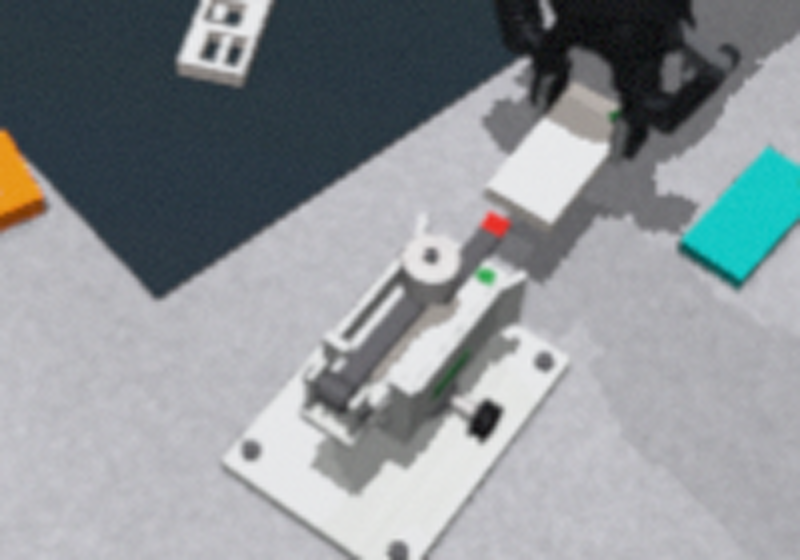

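The scene crop shows the blank held level, its front edge at (515,205) just behind and below the red toe (495,222). Go under the toe and lift.

Call:
{"api": "arm_command", "payload": {
  "moves": [
    [255,[0,0.0,0.002],[0,0,0]],
    [255,[0,0.01,0],[0,0,0]],
    [255,[0,0.01,0],[0,0,0]],
    [255,[0,0.01,0],[0,0,0]],
    [255,[0,0.009,0],[0,0,0]],
    [255,[0,0,0],[0,0,0]],
    [255,[0,0,0],[0,0,0]]
  ]
}}

```text
clock: 10.0
position: [0.4739, 0.0842, 0.2316]
ee_rot: [-1.95, -2.462, 0.001]
contact_force: [-0.9, 0.1, -1.3]
grip_width: 0.444
```

Call:
{"api": "arm_command", "payload": {
  "moves": [
    [255,[0,0,-0.004],[0,0,0]],
    [255,[0,0,-0.004],[0,0,0]],
    [255,[0,0,-0.004],[0,0,0]],
    [255,[0,0,-0.004],[0,0,0]],
    [255,[0,0,-0.004],[0,0,0]],
    [255,[0,0,0],[0,0,0]],
    [255,[0,0,0],[0,0,0]]
  ]
}}

```text
clock: 10.88
position: [0.4743, 0.0842, 0.2518]
ee_rot: [1.95, 2.462, 0.0]
contact_force: [0.0, 0.1, -3.0]
grip_width: 0.445
```

```bash
python3 - <<'E'
from h import *
st()
ims=[]
for n in ["scene"]:
    c=bot.camera(n); X=cloud(c); Y=(X-o)@H*1000
    hsv=cv2.cvtColor(c["image"],cv2.COLOR_RGB2HSV)
    r=(abs(Y[...,1])<15)&(abs(Y[...,0]+60)<25)&((hsv[...,0]<8)|(hsv[...,0]>172))&(hsv[...,1]>150); print("red",r.sum(),np.nanmedian(Y[r],0))
    m=(abs(Y[...,1])<22)&(Y[...,0]<-60)&(Y[...,0]>-100)&(hsv[...,2]>150)&(Y[...,2]>20)&(Y[...,2]<60)
    if m.sum(): A=np.c_[Y[m][:,0],np.ones(m.sum())]; print("blank top fit slope,z", np.linalg.lstsq(A,Y[m][:,2],rcond=None)[0],m.sum(),np.median(Y[m][:,2]))
    save("s4.png",cv2.resize(c["image"][210:350,230:430],(800,560),interpolation=2))
E
```

```text
10.88 tcp hop [-120.6    0.3  202.8] z 0.2518 yaw 103.24 tilt [ 0.  0. -1.] F hop [ 0.1  0.1 -3. ] w 0.445
red 18 [-64.32270915  -0.42979236  47.16857229]
blank top fit slope,z [ 0.05670943 45.73369237] 317 40.80843736661334
```

View pics/s4.png

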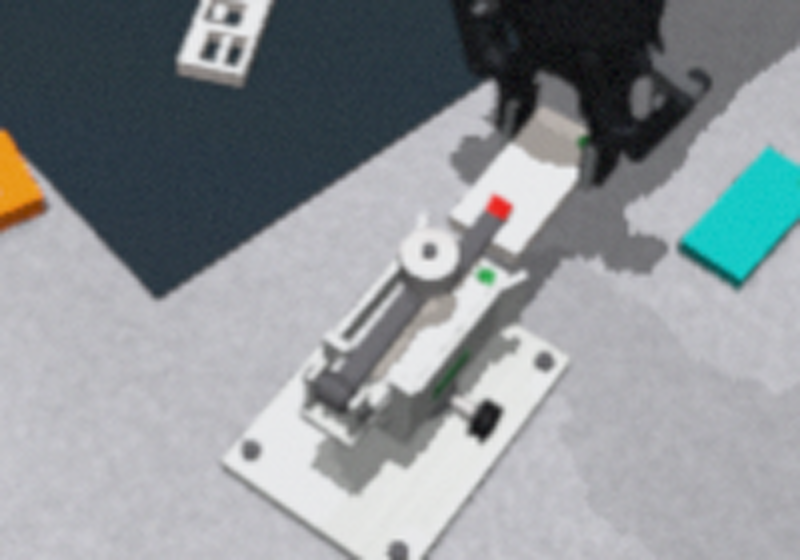

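The arm has lifted (red toe up about 12 mm) and rests on the blank, which is still level. Raise it 2.5 mm to clear the pile, then go in gently.

Call:
{"api": "arm_command", "payload": {
  "moves": [
    [255,[-0.0006,0,-0.0025],[0,0,0]],
    [255,[0,0.004,0],[0,0,0]],
    [255,[0,0.004,0],[0,0,0]],
    [255,[0,0.004,0],[0,0,0]],
    [255,[0,0,0],[0,0,0]]
  ]
}}

```text
clock: 11.55
position: [0.4866, 0.0864, 0.2543]
ee_rot: [1.95, 2.462, 0.001]
contact_force: [0.6, -0.1, -3.2]
grip_width: 0.448
```

```bash
python3 -c "
from h import *
st()"
```

```text
11.55 tcp hop [-108.1   -0.4  205.3] z 0.2543 yaw 103.24 tilt [ 0.001  0.    -1.   ] F hop [ 0.6 -0.2 -3.2] w 0.448
```

Call:
{"api": "arm_command", "payload": {
  "moves": [
    [255,[0,0.005,0],[0,0,0]],
    [255,[0,0.005,0],[0,0,0]],
    [255,[0,0.005,0],[0,0,0]],
    [255,[0,0.005,0],[0,0,0]],
    [255,[0,0.005,0],[0,0,0]],
    [255,[0,0,0],[0,0,0]]
  ]
}}

```text
clock: 12.3
position: [0.5112, 0.0922, 0.2544]
ee_rot: [1.95, 2.462, 0.002]
contact_force: [-0.0, 0.1, -3.5]
grip_width: 0.448
```

Call:
{"api": "arm_command", "payload": {
  "moves": [
    [255,[0,0.005,0],[0,0,0]],
    [255,[0,0.005,0],[0,0,0]],
    [255,[0,0.005,0],[0,0,0]],
    [255,[0,0.005,0],[0,0,0]],
    [255,[0,0.003,0],[0,0,0]],
    [255,[0,0,0],[0,0,0]],
    [255,[0,0,0],[0,0,0]]
  ]
}}

```text
clock: 13.18
position: [0.5332, 0.0974, 0.2546]
ee_rot: [1.95, 2.462, 0.002]
contact_force: [0.9, 0.6, -2.9]
grip_width: 0.448
```

```bash
python3 - <<'E'
from h import *
st()
c=bot.camera("scene"); X=cloud(c); Y=(X-o)@H*1000
hsv=cv2.cvtColor(c["image"],cv2.COLOR_RGB2HSV)
r=(abs(Y[...,1])<15)&(abs(Y[...,0]+60)<25)&((hsv[...,0]<8)|(hsv[...,0]>172))&(hsv[...,1]>150); print("red",r.sum(),np.nanmedian(Y[r],0))
save("s5.png",cv2.resize(c["image"][210:350,230:430],(800,560),interpolation=2))
E
```

```text
13.18 tcp hop [-60.3  -0.4 205.6] z 0.2546 yaw 103.24 tilt [ 0.001  0.    -1.   ] F hop [ 1.   0.4 -2.9] w 0.448
red 19 [-6.52233875e+01  4.79732664e-02  5.73131535e+01]
```

View pics/s5.png

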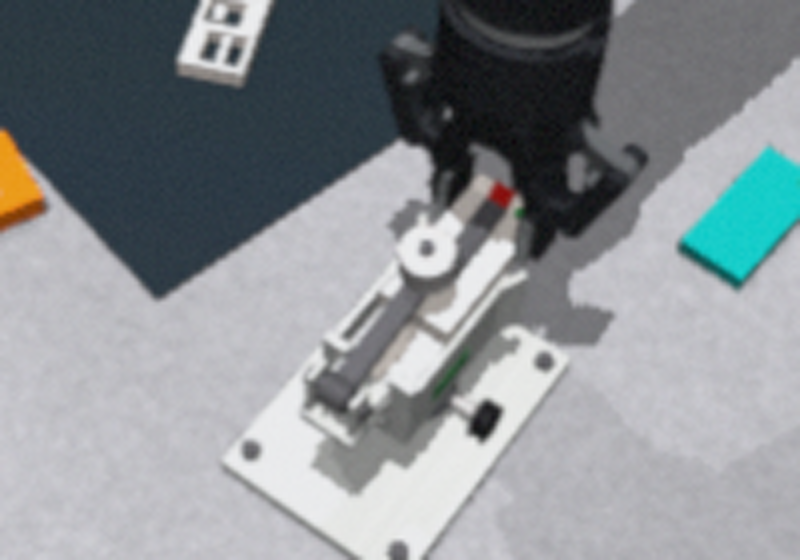

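The blank is now between the guides under the shoe, with the arm resting on it. Lower it onto the pile.

Call:
{"api": "arm_command", "payload": {
  "moves": [
    [255,[0,0,0.001],[0,0,0]],
    [255,[0,0,0.001],[0,0,0]],
    [255,[0,0,0],[0,0,0]],
    [255,[0,0,0],[0,0,0]]
  ]
}}

```text
clock: 13.72
position: [0.5328, 0.0973, 0.2523]
ee_rot: [1.951, 2.463, -0.0]
contact_force: [1.8, -0.2, -2.9]
grip_width: 0.449
```

```bash
python3 -c "
from h import *
st()"
```

```text
13.72 tcp hop [-60.8  -0.4 203.3] z 0.2523 yaw 103.23 tilt [ 0. -0. -1.] F hop [ 1.7 -0.6 -2.9] w 0.449
```

Call:
{"api": "arm_command", "payload": {
  "moves": [
    [255,[0,0,0.0006],[0,0,0]],
    [255,[0,0,0],[0,0,0]],
    [255,[0,0,0],[0,0,0]]
  ]
}}

```text
clock: 14.1
position: [0.5328, 0.0973, 0.2518]
ee_rot: [1.951, 2.463, 0.0]
contact_force: [-0.0, -0.8, -1.9]
grip_width: 0.445
```

Call:
{"api": "arm_command", "payload": {
  "moves": [
    [255,[0,0,0.0006],[0,0,0]],
    [255,[0,0,0],[0,0,0]],
    [255,[0,0,0],[0,0,0]]
  ]
}}

```text
clock: 14.48
position: [0.5327, 0.0973, 0.2515]
ee_rot: [1.95, 2.462, 0.0]
contact_force: [-2.9, -0.2, 3.9]
grip_width: 0.449
```

The blank is bearing on the pile (force has flipped to +3.9 N). Release it and retreat.

Call:
{"api": "arm_command", "payload": {
  "moves": [
    [60,[0,0,0],[0,0,0]],
    [60,[0,0,0],[0,0,0]],
    [60,[0,0,0],[0,0,0]],
    [60,[0,0,0],[0,0,0]],
    [60,[0,-0.02,0],[0,0,0]],
    [60,[0,-0.02,0],[0,0,0]],
    [60,[0,0,-0.005],[0,0,0]],
    [183,[0,0,0],[0,0,0]],
    [183,[0,0,0],[0,0,0]],
    [183,[0,0,0],[0,0,0]],
    [183,[0,0,0],[0,0,0]]
  ]
}}

```text
clock: 15.85
position: [0.494, 0.0882, 0.2559]
ee_rot: [-1.95, -2.463, 0.0]
contact_force: [-0.8, 0.0, -0.6]
grip_width: 0.284
```

```bash
python3 - <<'E'
from h import *
st()
c=bot.camera("scene"); X=cloud(c); Y=(X-o)@H*1000; a=c["image"]
w=bot.camera("wrist"); W=(cloud(w)-o)@H*1000
hsv=cv2.cvtColor(a,cv2.COLOR_RGB2HSV)
r=(abs(Y[...,1])<15)&(abs(Y[...,0]+60)<25)&((hsv[...,0]<8)|(hsv[...,0]>172))&(hsv[...,1]>150); print("red",r.sum(),np.nanmedian(Y[r],0))
m=(abs(Y[...,1])<22)&(abs(Y[...,1])>8)&(Y[...,0]<20)&(Y[...,0]>-100)&(hsv[...,2]>150)&(Y[...,2]>36)&(Y[...,2]<48)
if m.sum(): print(m.sum(),np.percentile(Y[m],[1,50,99],axis=0).round(1)); A=np.c_[Y[m][:,:2],np.ones(m.sum())]; print(np.linalg.lstsq(A,Y[m][:,2],rcond=None)[0])
save("s6.png",np.hstack([cv2.resize(a[230:330,280:390],(440,400),interpolation=2),cv2.resize(w["image"],(360,400))]))
E
```

```text
15.85 tcp hop [-100.6   -0.3  206.9] z 0.2559 yaw 103.24 tilt [-0.  0. -1.] F hop [-0.8  0.2 -0.6] w 0.284
red 21 [-6.46732011e+01 -5.81160814e-02  5.35010405e+01]
350 [[-79.5 -21.5  36.2]
 [-41.3  11.6  40.4]
 [ 13.6  21.8  43.5]]
[ 1.53734520e-03 -7.52762920e-03  4.04641515e+01]
```

View pics/s6.png

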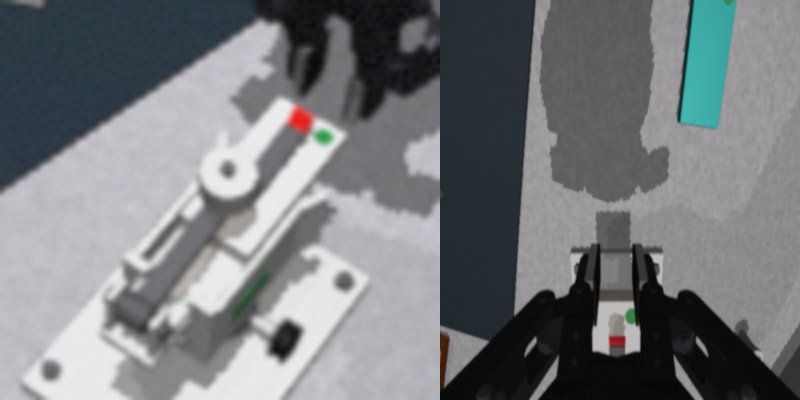

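The blank lies flat (slope about 0), rear end at about x = -80, with the arm resting on it. The fingers, 24 mm apart, straddle the arm line behind it. Push in.

Call:
{"api": "arm_command", "payload": {
  "moves": [
    [183,[0,0.003,0],[0,0,0]],
    [183,[0,0.003,0],[0,0,0]],
    [183,[0,0.003,0],[0,0,0]],
    [183,[0,0.003,0],[0,0,0]],
    [183,[0,0.003,0],[0,0,0]],
    [183,[0,0.003,0],[0,0,0]]
  ]
}}

```text
clock: 16.7
position: [0.5102, 0.0922, 0.2557]
ee_rot: [-1.949, -2.461, 0.004]
contact_force: [-5.4, -1.0, 3.8]
grip_width: 0.282
```

```bash
python3 -c "
from h import *
st()"
```

```text
16.7 tcp hop [-8.390e+01 -2.000e-01  2.067e+02] z 0.2557 yaw 103.23 tilt [-0.004 -0.001 -1.   ] F hop [-5.5  0.2  3.8] w 0.282
```

Call:
{"api": "arm_command", "payload": {
  "moves": [
    [183,[0,0.003,0],[0,0,0]],
    [183,[0,0.003,0],[0,0,0]],
    [183,[0,0.003,0],[0,0,0]],
    [183,[0,0.003,0],[0,0,0]],
    [183,[0,0.003,0],[0,0,0]],
    [183,[0,0.002,0],[0,0,0]],
    [183,[0,0.002,0],[0,0,0]]
  ]
}}

```text
clock: 17.58
position: [0.5301, 0.0967, 0.2559]
ee_rot: [1.951, 2.463, 0.0]
contact_force: [-2.0, -0.0, -1.3]
grip_width: 0.282
```

```bash
python3 - <<'E'
from h import *
st()
c=bot.camera("scene"); Y=(cloud(c)-o)@H*1000; hsv=cv2.cvtColor(c["image"],cv2.COLOR_RGB2HSV)
m=(abs(Y[...,1])<20)&(abs(Y[...,1])>8)&(Y[...,0]<60)&(Y[...,0]>-100)&(hsv[...,2]>150)&(Y[...,2]>38)&(Y[...,2]<44)
print(np.percentile(Y[m][:,0],[.5,2,50,98]).round(1))
E
```

```text
17.57 tcp hop [-63.5  -0.4 206.9] z 0.2559 yaw 103.24 tilt [ 0.  0. -1.] F hop [-1.9  0.4 -1.3] w 0.282
[-53.1 -51.3   0.7  56.3]
```

Call:
{"api": "arm_command", "payload": {
  "moves": [
    [183,[0,0.0015,0],[0,0,0]],
    [183,[0,0.0015,0],[0,0,0]],
    [183,[0,0.001,0],[0,0,0]],
    [183,[0,0.001,0],[0,0,0]],
    [183,[0,0,0],[0,0,0]]
  ]
}}

```text
clock: 18.25
position: [0.5349, 0.0978, 0.2561]
ee_rot: [1.95, 2.462, 0.0]
contact_force: [-1.9, -0.0, -2.2]
grip_width: 0.285
```

Call:
{"api": "arm_command", "payload": {
  "moves": [
    [183,[0,0.0007,0],[0,0,0]],
    [183,[0,0.0007,0],[0,0,0]],
    [183,[0,0,0],[0,0,0]]
  ]
}}

```text
clock: 18.62
position: [0.536, 0.0981, 0.2561]
ee_rot: [-1.951, -2.463, 0.0]
contact_force: [-2.3, -0.8, -0.2]
grip_width: 0.284
```

```bash
python3 -c "
from h import *
st()"
```

```text
18.62 tcp hop [-57.4  -0.4 207.1] z 0.2561 yaw 103.23 tilt [-0. -0. -1.] F hop [-2.4 -0.2 -0.2] w 0.284
```

Call:
{"api": "arm_command", "payload": {
  "moves": [
    [183,[0,0.0006,0],[0,0,0]],
    [183,[0,0.0006,0],[0,0,0]],
    [183,[0,0,0],[0,0,0]]
  ]
}}

```text
clock: 19.0
position: [0.5371, 0.0984, 0.2561]
ee_rot: [-1.95, -2.462, 0.001]
contact_force: [-4.7, -1.2, 1.2]
grip_width: 0.282
```

Call:
{"api": "arm_command", "payload": {
  "moves": [
    [183,[0,0.0005,0],[0,0,0]],
    [183,[0,0,0],[0,0,0]]
  ]
}}

```text
clock: 19.25
position: [0.5373, 0.0984, 0.2561]
ee_rot: [-1.95, -2.462, 0.002]
contact_force: [-5.7, -1.9, 3.6]
grip_width: 0.281
```

```bash
python3 -c "
from h import *
st()"
```

```text
19.25 tcp hop [-56.1  -0.4 207.1] z 0.2561 yaw 103.24 tilt [-0.001 -0.    -1.   ] F hop [-6.  -0.6  3.6] w 0.281
```

Call:
{"api": "arm_command", "payload": {
  "moves": [
    [183,[0,0.0005,0],[0,0,0]],
    [183,[0,0,0],[0,0,0]]
  ]
}}

```text
clock: 19.5
position: [0.5374, 0.0985, 0.2561]
ee_rot: [-1.95, -2.462, 0.003]
contact_force: [-7.5, -1.5, 4.8]
grip_width: 0.283
```

Call:
{"api": "arm_command", "payload": {
  "moves": [
    [183,[0,0.0005,0],[0,0,0]],
    [183,[0,0,0],[0,0,0]]
  ]
}}

```text
clock: 19.75
position: [0.5376, 0.0985, 0.2561]
ee_rot: [-1.95, -2.461, 0.004]
contact_force: [-8.1, -1.9, 5.6]
grip_width: 0.283
```

```bash
python3 - <<'E'
from h import *
st()
for n in ["scene","top"]:
    c=bot.camera(n); Y=(cloud(c)-o)@H*1000; a=c["image"]; hsv=cv2.cvtColor(a,cv2.COLOR_RGB2HSV)
    m=(abs(Y[...,1])<19)&(abs(Y[...,1])>8)&(Y[...,0]<60)&(Y[...,0]>-100)&(hsv[...,2]>150)&(Y[...,2]>38)&(Y[...,2]<43)
    print(n,m.sum(),np.percentile(Y[m][:,0],[.5,2,50,98]).round(1))
E
```

```text
19.75 tcp hop [-55.8  -0.3 207.1] z 0.2561 yaw 103.23 tilt [-0.003 -0.001 -1.   ] F hop [-8.4  0.   5.6] w 0.283
scene 280 [-45.6 -44.8   6.8  56.2]
top 155 [-21.7  -4.4  27.1  58.1]
```

Call:
{"api": "arm_command", "payload": {
  "moves": [
    [183,[0,0.0006,0],[0,0,0]],
    [183,[0,0.0006,0],[0,0,0]],
    [183,[0,0,0],[0,0,0]],
    [183,[0,0,0],[0,0,0]]
  ]
}}

```text
clock: 20.35
position: [0.5379, 0.0987, 0.256]
ee_rot: [-1.949, -2.46, 0.007]
contact_force: [-11.6, -3.3, 7.2]
grip_width: 0.281
```

```bash
python3 -c "
from h import *
st()"
```

```text
20.35 tcp hop [-55.4  -0.3 207. ] z 0.256 yaw 103.23 tilt [-0.005 -0.002 -1.   ] F hop [-12.   -0.5   7.2] w 0.281
```

At 12 N the tips have stalled, as the growing tool tilt accounts for the small TCP movement, and the position matches home (finger front at about -44.5). Back off and check.

Call:
{"api": "arm_command", "payload": {
  "moves": [
    [183,[0,-0.003,0],[0,0,0]],
    [183,[0,-0.005,0],[0,0,0]],
    [183,[0,-0.02,0],[0,0,0]],
    [183,[0,-0.03,0],[0,0,0]],
    [183,[0,-0.04,0],[0,0,0]],
    [183,[0,-0.02,-0.05],[0,0,0]],
    [183,[0,0,-0.06],[0,0,0]],
    [183,[0,0,-0.06],[0,0,0]],
    [183,[0,0.04,0],[0,0,0]],
    [183,[0,0.04,0],[0,0,0]],
    [183,[0,0.03,0],[0,0,0]],
    [183,[0,0,0],[0,0,0]],
    [183,[0,0,0],[0,0,0]]
  ]
}}

```text
clock: 21.98
position: [0.5317, 0.0972, 0.426]
ee_rot: [-1.95, -2.463, -0.0]
contact_force: [0.1, 0.5, -0.5]
grip_width: 0.283
```

```bash
python3 - <<'E'
from h import *
st(); ims=[]
for n in ["scene","wrist"]:
    c=bot.camera(n); Y=(cloud(c)-o)@H*1000; a=c["image"]; hsv=cv2.cvtColor(a,cv2.COLOR_RGB2HSV)
    m=(abs(Y[...,1])<19)&(abs(Y[...,1])>8)&(Y[...,0]<60)&(Y[...,0]>-100)&(hsv[...,2]>120)&(Y[...,2]>36)&(Y[...,2]<48)
    print(n,m.sum(),np.percentile(Y[m][:,0],[.5,2,50,98]).round(1))
    q=Y[m&(Y[...,0]<40)]; A=np.c_[q[:,:2],np.ones(len(q))]; print("plane",np.linalg.lstsq(A,q[:,2],rcond=None)[0].round(4))
    for y0 in (-14,14):
        for lab,lo,hi in (("new",37,48),("pile",5,29)):
            q=Y[(abs(Y[...,1]-y0)<5)&(Y[...,2]>lo)&(Y[...,2]<hi)&(Y[...,0]<-20)&(Y[...,0]>-75)]
            if len(q)>3: print(lab,y0,len(q),"rear min x",np.percentile(q[:,0],[2,10,50]).round(1))
    r=(abs(Y[...,1])<15)&(abs(Y[...,0]+60)<25)&((hsv[...,0]<8)|(hsv[...,0]>172))&(hsv[...,1]>150); print("red",r.sum(),np.nanmedian(Y[r],0))
    ims.append(a)
u=np.argwhere(r).mean(0).astype(int) if r.sum() else [180,280]
y0=max(0,min(u[0]-60,270)); 
save("s7.png",np.hstack([cv2.resize(ims[0][230:330,280:390],(440,400),interpolation=2),cv2.resize(ims[1][y0:y0+150,u[1]-67:u[1]+67],(360,400),interpolation=2)]))
E
```

```text
21.98 tcp hop [-6.18e+01 -3.00e-01  3.77e+02] z 0.426 yaw 103.24 tilt [-0.  0. -1.] F hop [ 0.2  0.5 -0.5] w 0.283
scene 335 [-44.  -43.1  12.9  56. ]
plane [ 2.20000e-03 -6.30000e-03  4.02858e+01]
new -14 10 rear min x [-44.7 -44.  -42.7]
new 14 53 rear min x [-43.7 -42.4 -32.4]
red 25 [-64.14438878  -0.2260847   53.79135867]
wrist 1336 [-45.7 -44.8 -11.7  57.2]
plane [ 1.90000e-03 -2.70000e-03  4.28869e+01]
new -14 261 rear min x [-46.  -44.6 -34. ]
pile -14 56 rear min x [-46.8 -46.8 -46.5]
new 14 231 rear min x [-45.9 -44.6 -33.8]
pile 14 56 rear min x [-46.9 -46.7 -46.4]
red 94 [-66.48784991  -0.61653416  56.36440175]
```

View pics/s7.png

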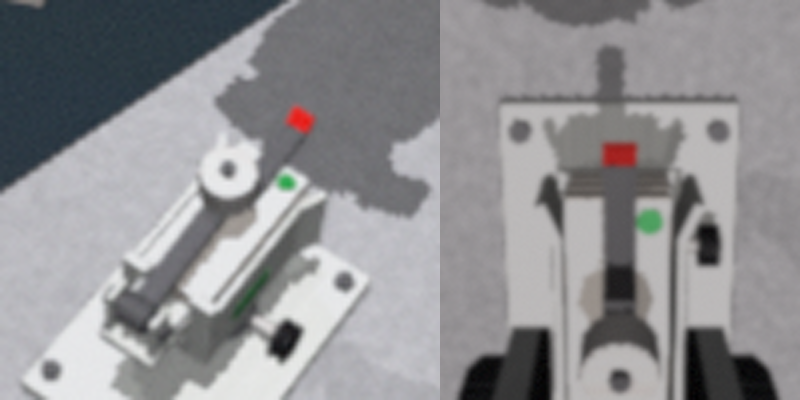

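In both views the blank sits level in the hopper, with the arm resting on it. In the wrist view the three rear ends line up (rows 170-195), and the robot is clear. Hand in.

```bash
python3 -c "
from h import *
print(bot.finish_job()); st()"
```

```text
the job is handed in; nothing more can be done
None
the job is handed in; nothing more can be done
```

The whole white blank is in the hopper, flat on the pile under the hold-down arm and up against the back stops, and I handed the job in at about 22 s. I gripped it near one end, lifted the arm with its front edge under the toe, slid it in over the pile and set it down. Then I let go and pushed it home with the two fingers either side of the arm.

**Bearing on the stops:** it slid at about 5.5 N, then stalled at a 12 N push, well under the 25 N limit. The fingers stopped within about 1 mm of where I expected home to be.

**Flat, with the arm on it:** the blank's top is level (slope under 0.3 % along, 0.7 % across). Its top reads about 12 mm above the pile, and the shoe is resting on it.

**Flush with the pile:** the rear end reads -44 to -46 mm depending on the camera. The wrist camera put the pile's rear faces at about -46.5 mm, but shallow-angle edges there are only good to 1–2 mm. In the picture the rear ends line up.

**Left alone:** I never reached for the milled-out blank or the turquoise look-alikes. The fingertips touched the mat lightly during the grasp (6 N reading). The gripper was clear of everything at hand-in.

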